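# Hold the bore lamp's shutter half open on a bamboo flute blank

## Robot

A 7-joint arm with a two-finger parallel gripper is mounted at the origin on the work surface. World frame = base frame: x ahead of the robot, y to its left, z up, the work surface at z = 0. Lengths are in m, angles in degrees, forces in N, time in s.
With the tool pointing down it reaches from about 0.4 to 0.85 m from the base axis. Payload 10.4 kg.
Tool frame: the origin (TCP) lies midway between the tips of the shut fingers; the grasp point (between the pads) lies 19 mm behind it; z points along the fingers, y is the direction in which the jaws open and shut (so a half turn about z gives the same grasp; the last joint's range is limited). The gripper opens to 85 mm and grips with 20 to 120 N. Pads are 22 mm wide; open, the fingers measure 114 mm over their backs; the gripper's body (76 mm by 85 mm) begins 54 mm behind the grasp point. The pads swing forward as they close: fully open they stand 13 mm farther back than shut.
Start: joints at [-74.633, 19.034, -3.707, 83.658, 1.238, 77.344, -5.071], TCP at [0.179, 0.599, 0.231] pointing down, gripper open.
Joint ranges: [-148.97, 148.97], [-28.65, 121.19], [-84.17, 76.75], [9.2, 138.47], [-72.65, 252.65], [3.7, 117.97], [-149.18, 149.18]. Speed limits (degrees/s): [127.2, 127.2, 159.86, 159.86, 180, 180, 180].

## Interface

Orientations are given as [roll, pitch, yaw] about the fixed x, y, z axes, in that order (R = Rz(yaw) Ry(pitch) Rx(roll)).
In Python, from cell import ctrl, imaging gives the robot as it stands. The module is installed in compiled form; this text tells all that it offers.
- The arm moves only by the tool apply_moves, never from a script. Its argument "motion" is a list of rows, each a list of 4 numbers: the shift along the world's x, y, z in units of 250 mm (1.0 is 250 mm), then the turn about the world's z in units of pi/2 rad (1.0 is pi/2 rad). In form: [[x, y, z, roll], ...]. A call has 1 to 20 rows; each row is the pose to reach, as a shift and turn from the pose measured when the call began; what a row does not reach only later rows make up. A row lasts 1/12 s, in which the tool goes at most 41.7 mm and 7.16 degrees, less where a joint would pass 70% of its speed; a pose out of reach is approached as far as the arm can. A call with a number of a shift or a turn outside -1 to 1 is refused whole. A call with a gripper value outside its range is refused whole. "hand" is the finger opening in mm, from 0 to 85.4, set as the call begins (left out, the last holds). The fingers move at their own pace and stop on an object; "squeeze" is the grip in N (left out, the last holds). Time passes only in rows, so rows that repeat a pose let the fingers close. It gives the time, the measured TCP pose, the force and the opening at its end, in the units of the state.
- ctrl.read_state(): the state, without advancing time (a new reading comes with each control period).
- imaging.camera(name): name is "side" or "top"; returns a dict with "frame" (400x640x3 uint8, red, green, blue), "camera_matrix" (3x3 intrinsics, pixels), "origin" and "orientation" of the camera in the world. Camera axes: x right, y down, z forward; pixel columns grow to the right and rows downward; lengths in m; the calibration is good to about 2 mm. A picture is of the moment at which its call begins. There is no depth.
- ctrl.finish_job(): hands the job in, once; it reports no verdict.
The state is a dict: "clock": time; "joint_pos": joint angles; "joint_velocities": joint speeds; "effort": joint torques, N m; "tool_pos": TCP position; "orientation": TCP orientation; "ft_force": force on the tool from outside, world axes, zero at the start; "wrist_torque": the same for the moment, N m; "width": finger opening in m.
Only numpy, scipy, OpenCV 4.12 (cv2) and the standard library are available. Lean on these libraries where they do the work, as an engineer would, in place of code of your own. Each camera call takes 0.05 s, during which the arm holds its last target.

## Task

Lay the thin bamboo tube in the two V notches of the cradle, centred along it, so that its bore faces the lamp: grip it lightly (its thin wall cracks above about 40 N), set it down rather than drop it, and let go of it. Then slide the lamp's spring-loaded shutter by its upright tab to half open and keep holding it there: the program finishes with the robot still holding the shutter at half travel. Leave the other things on the bench where they are.

Things in the scene. Friction and masses are not known exactly. Their poses are not given: they have to be found in the camera images.
- tube: Thin hollow bamboo tube, the flute blank: 28 mm outside diameter, 180 mm long, mass about 50 to 100 g, lying on the bench. Origin: middle of its axis (14 mm above the bench at the start). Its y axis runs along its length; both ends are alike. It has eight narrow flats, so it does not roll by itself. A squeeze above about 40 N (per finger) cracks it; 25 N holds it well.
- cradle (a point): Where the middle of the tube's axis lies when the tube is seated and centred in the cradle, 85 mm above the bench. Cradle and lamp are one fixed stand on a wooden base board (130 x 285 mm, 18 mm thick). y axis: along the notches, level, towards the lamp; x: level, across the tube; z up. A seated, centred tube ends 28 mm short of the shutter.
- notch (a point): One of the two V-notched wooden boards: this one at y = -55 mm from cradle, its twin at +55 mm, each 14 mm thick; the point is on the seated tube's axis. 45 degree faces, their tips 30 mm to either side and 8 mm above the axis. Between the boards it is open down to the base but for low strips (tops 40 mm above the bench) at x = +-45 mm. Axes as cradle.
- lamp_top (a point): Centre of the top of the grey lamp box, 130 mm above the bench; the box is 140 mm along x, 70 mm along y (axes as cradle) and carries on its notch side a round 44 mm window at the tube's height, covered by the steel shutter plate when shut. Three black lines on its top mark shut, half (the longest) and open.
- tab (a point): The shutter's upright steel tab, 14 mm (along the slide) by 12 mm, rising from 130 to 175 mm above the bench, beside the notch-side edge of the lamp's top, free all round above 130 mm. The point is near its middle, 155 mm above the benchand moves with it. Axes as cradle: it slides along -x (roughly to the robot) as it opens. Shut, it is at x = 0, y = +121 mm from cradle.
- half_mark (a point): Fixed point of the stand where tab is when the shutter is exactly half open, 25 mm towards -x from its shut place. Axes as cradle.
- shutter (a joint): Travel of the sliding steel shutter plate: 0 m shut (start; a spring pulls it there), 0.050 m fully open, half open is 0.025 m. The spring force rises from 3 N shut through 8 N at half to 13 N fully open (200 N/m); let go, it springs shut.
- stub: Bystander: short thick bamboo offcut, 44 mm diameter, 130 mm long, lying on the bench; origin in the middle of its axis, y axis along its length.
- ferrule: Bystander: brass ring, 36 mm outside diameter, 16 mm high, lying flat; origin at the centre of its underside.
- file: Bystander: flat file with a wooden handle, about 275 mm long along its x axis, 22 mm wide, 19 mm high; origin at its underside, 25 mm ahead of the blade's handle end.
- bottle: Bystander: small clear bottle with a white cap, 44 mm diameter, 100 mm high, standing; origin at the centre of its underside.
- pencil: Bystander: pencil, 170 mm long along its x axis, 7.5 mm thick.
- mallet: Bystander: wooden mallet lying along its x axis.
- gauge: Bystander: plain steel strip, 190 mm by 26 mm by 4 mm, along its x axis.
- tape: Bystander: roll of paper tape, 76 mm diameter, 20 mm high, lying flat.
Things that resemble listed ones, but are neither listed nor needed, are in the scene too. What is shaped like the tube but orange is not meant.

How it is judged:
By the outcome, as a careful person would: the job done as asked, in the order asked, and still so for the second after the job is handed in, while the arm keeps its last pose, push and grip.
It also fails if it takes over 51 s, if anything falls off the work surface, if the arm or the gripper's body presses on something with over 40 N, if the wrist force passes 120 N, or if a joint passes its speed limit or range.

## Working session

There is one attempt and no reset: what is moved stays moved. The work goes in short steps, Python scripts to look and compute and a tool call to move; the robot and the scene stay as the last step left them, time stands still between calls to the robot, and variables do not carry over. Pictures are saved under pics/ and viewed, and the job is handed in when it is done.

Besides the shell and the picture viewer there is one more tool, called in YAML: its name, and indented under it one key for each argument. apply_moves: Moves the arm, as the interface text tells. Its arguments: {"type":"object","properties":{"motion":{"type":"array","items":{"type":"array","items":{"type":"number"}}},"hand":{"type":"number"},"squeeze":{"type":"number"}},"required":["motion"]}

```bash
mkdir -p pics
cat > h.py <<'E'
import numpy as np, cv2
from cell import ctrl, imaging
def shot(n,tag):
    c=imaging.camera(n); cv2.imwrite(f'pics/{tag}.png',c['frame'][:,:,::-1]); np.savez(f'pics/{tag}.npz',f=c['frame'],K=c['camera_matrix'],o=c['origin'],R=np.array(c['orientation'])); return c
E
python3 - <<'E'
from h import *
for n in('side','top'):
    c=shot(n,n+'0'); print(n,c['camera_matrix'],c['origin'],c['orientation'])
print(ctrl.read_state())
E
```

```text
side [[465.66074818   0.         312.93372816]
 [  0.         465.66074818 200.33725621]
 [  0.           0.           1.        ]] [-0.16818289 -0.79223162  0.83909485] [-124.87212613   -0.416457    -41.29985931]
top [[476.43573455   0.         316.37153253]
 [  0.         476.43573455 193.28338373]
 [  0.           0.           1.        ]] [ 2.47271499e-01 -8.11380165e-04  1.55163442e+00] [-169.878765     -1.25544352  -89.500107  ]
{'clock': 0.1, 'joint_pos': array([-74.63465903,  19.06911441,  -3.70861928,  83.70254811,
         1.23824593,  77.34383056,  -5.06964642]), 'joint_velocities': array([ 0.01580821, -0.04724718,  0.05039871, -0.13899402,  0.04204298,
        0.02083649, -0.02238913]), 'effort': array([ 1.31293793e-03, -6.26745415e+01,  4.91116731e-02, -3.92429602e+01,
        1.63793337e-02,  7.02953810e-03, -1.95233662e-05]), 'tool_pos': array([0.17907578, 0.59842986, 0.23057599]), 'orientation': array([-1.79924478e+02,  3.60233151e-03,  1.63343582e+02]), 'ft_force': array([ 0.01188161, -0.47329363, -0.85877307]), 'wrist_torque': array([-0.00430741,  0.01952435,  0.02954319]), 'width': 0.08528656093298528}
```

View pics/side0.png

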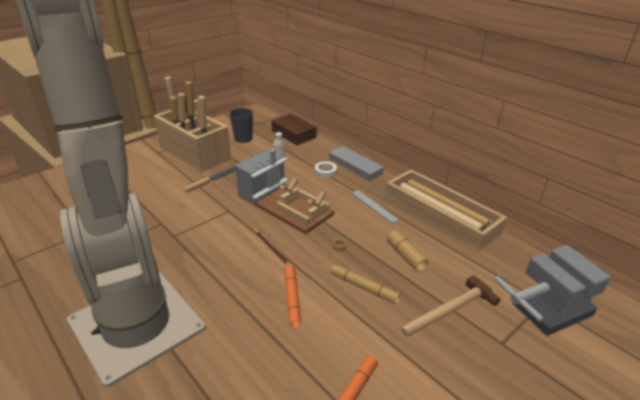

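View pics/top0.png

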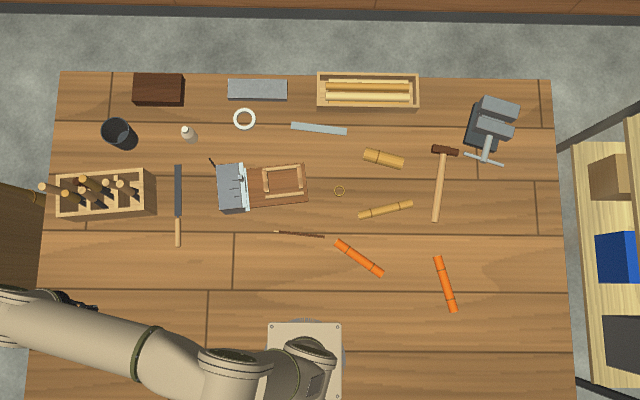

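```bash
cat >> h.py <<'E'
from scipy.spatial.transform import Rotation as Ro
def load(tag):
    d=np.load(f'pics/{tag}.npz'); return d['f'],d['K'],d['o'],Ro.from_euler('xyz',d['R'],degrees=True).as_matrix()
def ray(tag,u,v):
    f,K,o,R=load(tag); d=R@np.linalg.inv(K)@np.array([u,v,1.]); return o,d/np.linalg.norm(d)
def onz(tag,u,v,z):
    o,d=ray(tag,u,v); return o+d*(z-o[2])/d[2]
def proj(tag,p):
    f,K,o,R=load(tag); q=K@(R.T@(np.array(p)-o)); return q[:2]/q[2]
def tri(r1,r2):
    (o1,d1),(o2,d2)=r1,r2; A=np.stack([d1,-d2],1); t=np.linalg.lstsq(A,o2-o1,rcond=None)[0]
    a=o1+d1*t[0];b=o2+d2*t[1]; return (a+b)/2,np.linalg.norm(a-b)
def crop(tag,x,y,w,h,s,out):
    f=load(tag)[0]; c=cv2.resize(f[y:y+h,x:x+w],None,fx=s,fy=s,interpolation=cv2.INTER_CUBIC); cv2.imwrite(f'pics/{out}.png',c[:,:,::-1])
E
python3 - <<'E'
from h import *
crop('top0',200,145,130,80,6,'tc1'); crop('side0',220,120,130,120,5,'sc1')
crop('top0',320,140,110,90,6,'tc2'); crop('side0',310,220,140,100,5,'sc2')
print(proj('top0',[.179,.599,.231]))
E
```

```text
[ 81.40157976 302.24499607]
```

View pics/tc1.png

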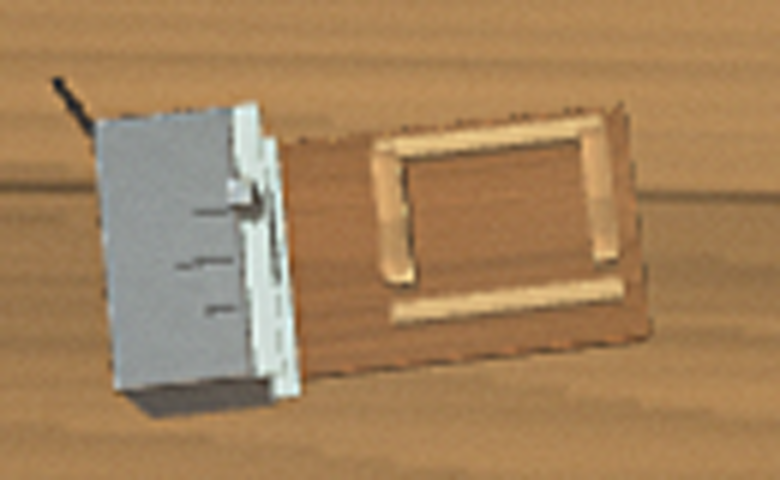

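View pics/sc1.png

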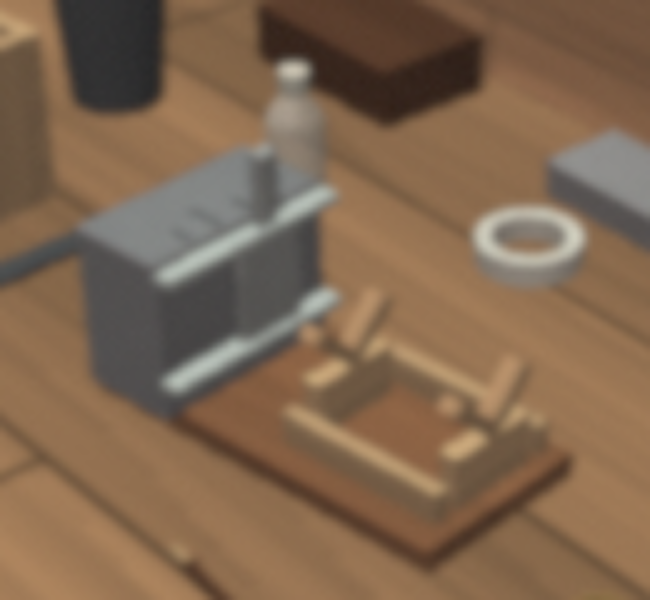

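View pics/tc2.png

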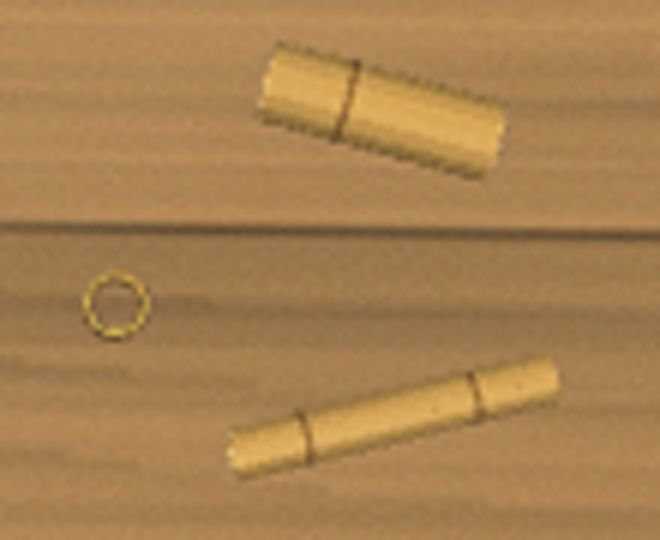

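View pics/sc2.png

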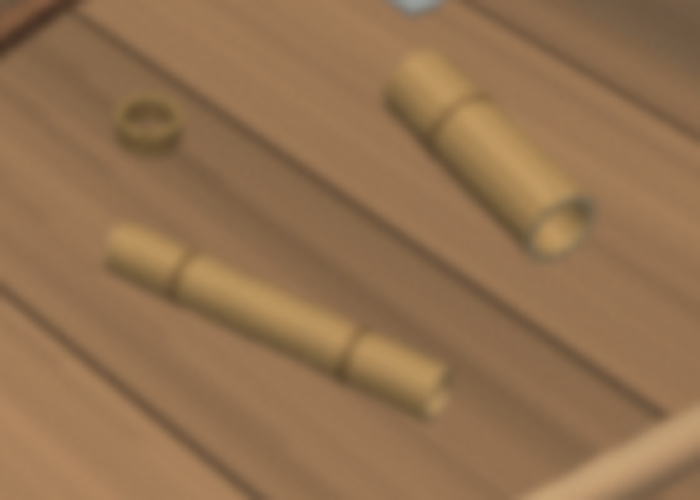

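Run:
```python
from h import *
P=lambda x,y:(200+(x+.5)/6-.5,145+(y+.5)/6-.5)
S=lambda x,y:(220+(x+.5)/5-.5,120+(y+.5)/5-.5)
def T(n,x,y,z): p=onz('top0',*P(x,y),z); print(n,p.round(4)); return p
a=T('base near right',650,340,.018);b=T('base far right',622,108,.018)
n2=T('base near left',300,380,.018)
f=lambda p,q:np.degrees(np.arctan2(*(q-p)[1::-1])) 
print('len',np.linalg.norm(a-b),'dir',f(a,b))
c=T('lampLfar',95,122,.13);d=T('lampLnear',115,390,.13);print(np.linalg.norm(c-d),f(d,c))
print('near edge',f(a,n2))
T('tab',240,180,.175)
for n,x,y in[('tip nr L',398,283),('tip nr R',606,262),('L far',385,145),('R far',592,120)]:T(n,x,y,.093)
for n,p,q in[('tabtop',P(240,180),S(262,148))]: print(n,tri(ray('top0',*p),ray('side0',*q)))
T('half line R end',233,261,.13);T('shut',228,212,.13);T('open',238,309,.13)
for p,q in[((230,453),(118,243)),((555,375),(435,390))]:
  u=(320+p[0]/6,140+p[1]/6);s=(310+q[0]/5,220+q[1]/5)
  print('tube end',tri(ray('top0',*u),ray('side0',*s)))
```

```text
base near right [ 0.4947 -0.0047  0.018 ]
base far right [0.624  0.0123 0.018 ]
base near left [0.4705 0.1842 0.018 ]
len 0.13040061056020383 dir 7.473598566661683
lampLfar [0.5854 0.279  0.13  ]
lampLnear [0.448  0.2627 0.13  ]
0.13831312785773056 6.748283176809361
near edge 97.30542137016916
tab [0.5464 0.1979 0.175 ]
tip nr L [0.5108 0.1262 0.093 ]
tip nr R [0.5233 0.0188 0.093 ]
L far [0.5839 0.135  0.093 ]
R far [0.5989 0.0272 0.093 ]
tabtop (array([0.54656439, 0.19771842, 0.17535816]), np.float64(0.0005049463602736795))
half line R end [0.5144 0.2064 0.13  ]
shut [0.5396 0.2098 0.13  ]
open [0.4898 0.2029 0.13  ]
tube end (array([ 0.45232295, -0.1709566 ,  0.01558298]), np.float64(0.0054432868300763075))
tube end (array([ 0.49485437, -0.34698654,  0.02054211]), np.float64(0.001410152618195972))
```

Run:
```python
from h import *
for t,x,y,w,h,o in[('top0',232,165,40,30,'z1'),('top0',255,160,55,42,'z2'),('side0',262,145,34,25,'z3'),('side0',272,172,60,45,'z4')]:
    crop(t,x,y,w,h,14,o) if w<50 else crop(t,x,y,w,h,13,o)
a=[cv2.imread(f'pics/z{i}.png') for i in(1,2,3,4)]
def pad(i): o=np.zeros((590,780,3),np.uint8); o[:i.shape[0],:i.shape[1]]=i; return o
for k in range(4): cv2.imwrite(f'pics/z{k+1}p.png',pad(a[k]))
```

```text
(no output)
```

View pics/z1.png

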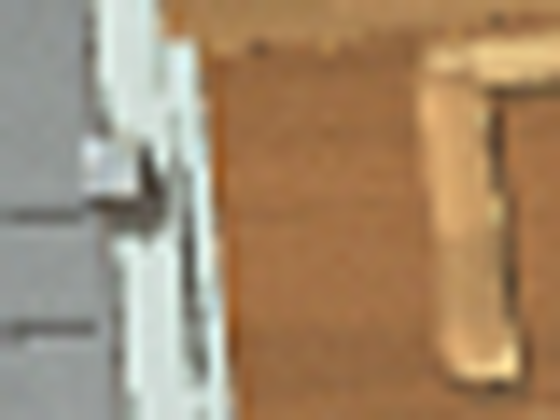

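View pics/z2.png

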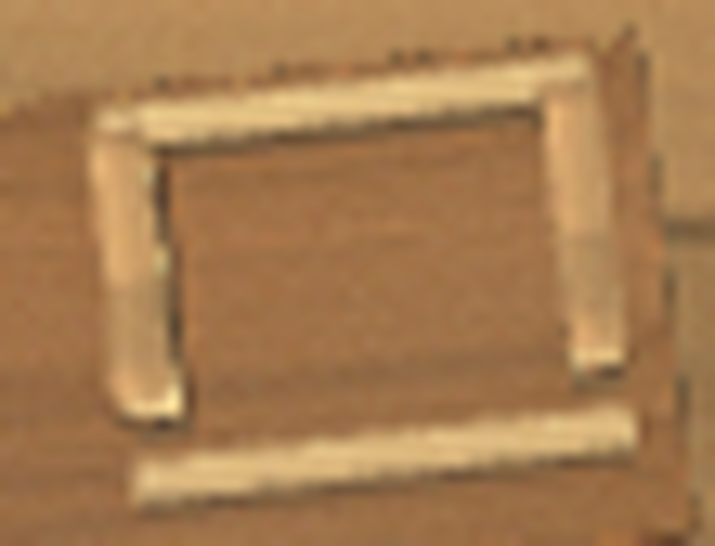

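View pics/z3.png

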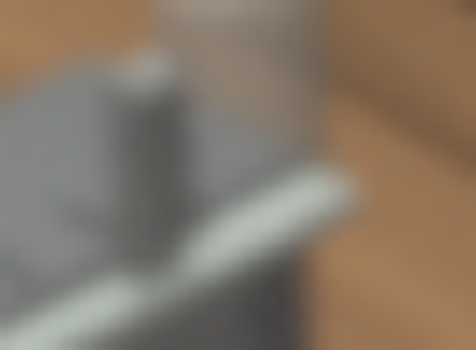

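View pics/z4.png

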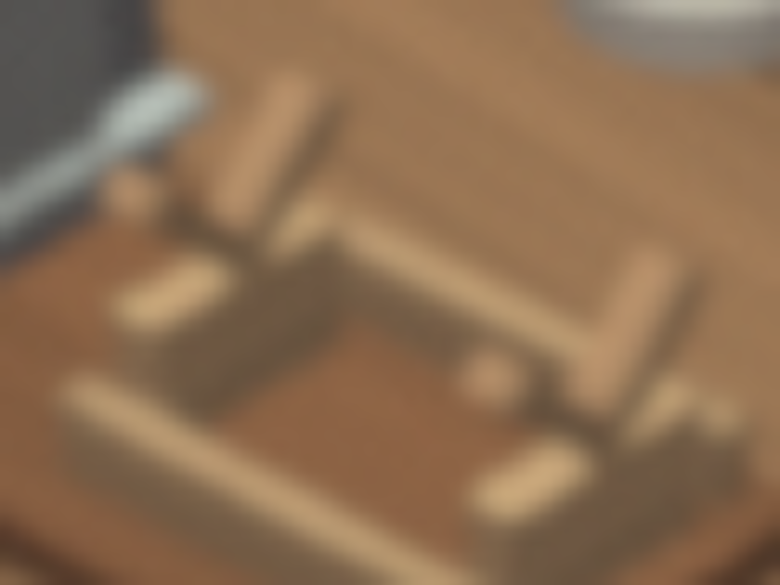

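Run:
```python
from h import *
Z1=lambda x,y:(232+(x+.5)/14-.5,165+(y+.5)/14-.5)
Z3=lambda x,y:(262+(x+.5)/14-.5,145+(y+.5)/14-.5)
Z2=lambda x,y:(255+(x+.5)/13-.5,160+(y+.5)/13-.5)
Z4=lambda x,y:(272+(x+.5)/13-.5,172+(y+.5)/13-.5)
print('tab',tri(ray('top0',*Z1(110,168)),ray('side0',*Z3(150,75))),onz('top0',*Z1(110,168),.175))
v=[onz('top0',*Z2(*p),.0652) for p in[(138,282),(585,238)]]
print('Vbot',v,(v[0]+v[1])/2,np.linalg.norm(v[0]-v[1]))
print('Vtri',tri(ray('top0',*Z2(138,282)),ray('side0',*Z4(235,240))),tri(ray('top0',*Z2(585,238)),ray('side0',*Z4(590,410))))
s=[onz('top0',*Z2(*p),.04) for p in[(135,485),(635,430),(97,125),(592,65)]]
print('strips',np.round(s,4),np.mean(s,0),np.linalg.norm(s[0]-s[1]),np.linalg.norm((s[0]+s[1]-s[2]-s[3])/2))
y=7.2*np.pi/180;ex=np.array([np.cos(y),np.sin(y),0]);ey=np.array([-np.sin(y),np.cos(y),0])
c=np.array([.555,.0775,.085])
for n,(a,b,z) in dict(tipFL=(.03,.055,.008),tipFR=(.03,-.055,.008),tipNL=(-.03,.055,.008),tipNR=(-.03,-.055,.008),tab=(0,.121,.09)).items():
    q=c+a*ex+b*ey+[0,0,z]; t=proj('top0',q); s=proj('side0',q)
    print(n,((t-[255,160]+.5)*13-.5).round(),((s-[272,172]+.5)*13-.5).round())
```

```text
tab (array([0.54331311, 0.19680186, 0.17409563]), np.float64(0.006009854989389565)) [0.54054046 0.19824293 0.175     ]
Vbot [array([0.54978732, 0.13200138, 0.0652    ]), array([0.56223137, 0.02300352, 0.0652    ])] [0.55600935 0.07750245 0.0652    ] 0.10970591876520779
Vtri (array([0.55302997, 0.13086794, 0.0609987 ]), np.float64(0.005607049524038786)) (array([0.56483436, 0.02111816, 0.06586072]), np.float64(0.0065568477536077))
strips [[0.5037 0.1336 0.04  ]
 [0.5191 0.0103 0.04  ]
 [0.5948 0.1456 0.04  ]
 [0.6119 0.0223 0.04  ]] [0.55736999 0.07793956 0.04      ] 0.12424113815389368 0.09266207094618312
tipFL [116. 144.] [290.  79.]
tipFR [570.  95.] [651. 256.]
tipNL [140. 388.] [107. 184.]
tipNR [598. 337.] [469. 371.]
tab [-194.  224.] [ -18. -279.]
```

Run:
```python
from h import *
def run(tag,x,y,w,h):
    f=load(tag)[0][y:y+h,x:x+w]; f=cv2.resize(f,None,fx=4,fy=4,interpolation=cv2.INTER_CUBIC)
    hsv=cv2.cvtColor(f,cv2.COLOR_RGB2HSV)
    lab=cv2.cvtColor(f,cv2.COLOR_RGB2LAB).astype(int)
    m=((lab[:,:,2]>(168 if tag=='top0' else 160))).astype(np.uint8)
    m=cv2.morphologyEx(m,cv2.MORPH_CLOSE,np.ones((13,13)));m=cv2.morphologyEx(m,cv2.MORPH_OPEN,np.ones((9,9)))
    cs=cv2.findContours(m,0,2)[0]; c=max(cs,key=cv2.contourArea)
    r=cv2.minAreaRect(c); g=f.copy(); cv2.drawContours(g,[cv2.boxPoints(r).astype(int)],-1,(0,0,255),1);cv2.drawContours(g,[c],-1,(255,0,0),1); cv2.imwrite(f'pics/m_{tag}.png',g[:,:,::-1])
    b=cv2.boxPoints(r); b=(b+.5)/4-.5+[x,y]; print(tag,r[1],np.percentile(lab[:,:,2],[5,50,90,98])); return b
b=run('top0',345,192,80,35)
e=[np.linalg.norm(b[0]-b[1]),np.linalg.norm(b[1]-b[2])]
if e[0]>e[1]: b=np.roll(b,-1,0)
E1,E2=(b[0]+b[1])/2,(b[2]+b[3])/2
p,q=onz('top0',*E1,.014),onz('top0',*E2,.014); print(p,q,(p+q)/2,np.linalg.norm(p-q),np.degrees(np.arctan2(-(p-q)[0],(p-q)[1])))
bs=run('side0',320,255,90,55);
print('tri centre',tri(ray('top0',*((E1+E2)/2)),ray('side0',*bs.mean(0))))
```

```text
top0 (25.75891876220703, 223.1232452392578) [155. 159. 170. 175.]
[ 0.49650897 -0.34700091  0.014     ] [ 0.45040675 -0.16849699  0.014     ] [ 0.47345786 -0.25774895  0.014     ] 0.18436122969881924 -165.5186626714918
side0 (130.5467529296875, 14.992528915405273) [148. 151. 156. 161.]
tri centre (array([ 0.47253011, -0.2561245 ,  0.02636877]), np.float64(0.0024363915621802195))
```

View pics/m_top0.png

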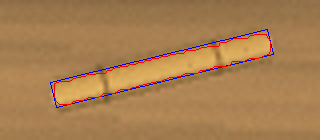

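View pics/m_side0.png

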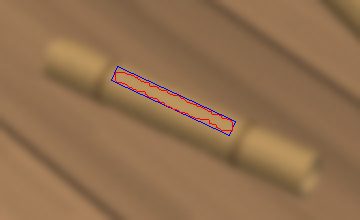

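apply_moves:
  motion:
    - [0.96,-0.96,0.1,-0.22]
    - [0.96,-0.96,0.1,-0.22]
    - [0.96,-0.96,0.1,-0.22]
    - [0.96,-0.96,0.1,-0.22]
    - [0.96,-0.96,0.1,-0.22]
    - [0.96,-0.96,0.1,-0.22]
    - [0.96,-0.96,0.1,-0.22]
    - [0.96,-0.96,0.1,-0.22]
    - [0.96,-0.96,0.1,-0.22]
    - [0.96,-0.96,0.1,-0.22]
    - [0.96,-0.96,0.1,-0.22]
    - [0.96,-0.96,0.1,-0.22]
  hand: 60
  squeeze: 25

```text
clock: 1.1
tool_pos: [0.418, 0.3594, 0.2552]
orientation: [-179.9, -0.0, 143.6]
ft_force: [0.2, 0.5, -0.6]
width: 0.0601
```

apply_moves:
  motion:
    - [0.1,-1,0,-0.22]
    - [0.1,-1,0,-0.22]
    - [0.1,-1,0,-0.22]
    - [0.1,-1,0,-0.22]
    - [0.1,-1,0,-0.22]
    - [0.1,-1,0,-0.22]
    - [0.1,-1,0,-0.22]
    - [0.1,-1,0,-0.22]

```text
clock: 1.77
tool_pos: [0.4429, 0.1087, 0.2554]
orientation: [-179.9, -0.1, 123.7]
ft_force: [0.3, 0.2, 0.4]
width: 0.06
```

apply_moves:
  motion:
    - [0.1,-1,-0.2,-0.22]
    - [0.1,-1,-0.2,-0.22]
    - [0.1,-1,-0.2,-0.22]
    - [0.1,-1,-0.2,-0.22]
    - [0.1,-1,-0.2,-0.22]
    - [0.1,-1,-0.2,-0.22]
    - [0.1,-1,-0.2,-0.22]
    - [0.1,-1,-0.2,-0.22]
    - [0.1,-1,-0.2,-0.22]

```text
clock: 2.52
tool_pos: [0.4684, -0.1394, 0.2051]
orientation: [-179.9, -0.1, 104.1]
ft_force: [-0.2, 0.8, 0.2]
width: 0.06
```

Run:
```python
from h import *
s=ctrl.read_state(); print(s['clock'],s['tool_pos'],s['orientation'])
u=(385.5,209.3);print('tubetri',tri(ray('top0',.5*(0)+385.2,209.0),ray('side0',365,283.6)))
print(proj('side0',[.4735,-.2577,.014]),proj('top0',[.4735,-.2577,.014]))
shot('top','top1');shot('side','side1')
```

```text
2.5167 [ 0.46841753 -0.13935314  0.2051125 ] [-1.79883787e+02 -7.07316791e-02  1.04058969e+02]
tubetri (array([ 0.47500454, -0.25950079,  0.01426979]), np.float64(0.0057664207282958025))
[362.88872328 283.78758569] [385.19472623 208.76917918]
```

View pics/side1.png

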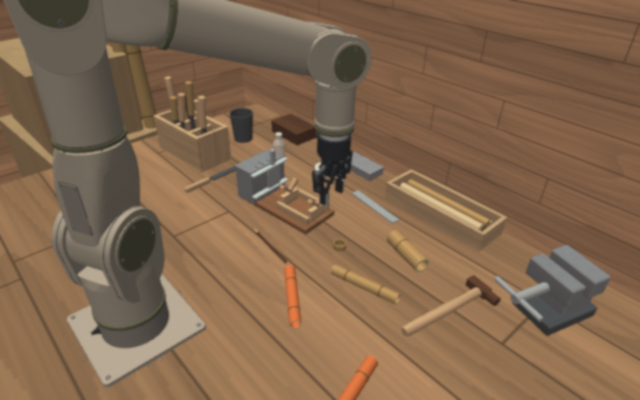

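apply_moves:
  motion:
    - [0.02,-0.474,-0.42,0.005]
    - [0.02,-0.474,-0.42,0.005]
    - [0.02,-0.474,-0.42,0.005]
    - [0.02,-0.474,-0.42,0.005]
    - [0.02,-0.474,-0.42,0.005]
    - [0.02,-0.474,-0.6,0.005]
    - [0.02,-0.474,-0.6,0.005]
    - [0.02,-0.474,-0.6,0.005]

```text
clock: 3.28
tool_pos: [0.4731, -0.2549, 0.0542]
orientation: [-179.8, -0.2, 104.7]
ft_force: [-0.1, -0.3, 0.6]
width: 0.0601
```

Run:
```python
from h import *
s=ctrl.read_state(); print(s['clock'],s['tool_pos'],s['orientation'])
shot('top','top2');shot('side','side2')
crop('top2',320,165,110,80,7,'t2');crop('side2',300,200,130,110,5,'s2')
```

```text
3.2833 [ 0.4731002  -0.25494761  0.05424721] [-179.75642844   -0.22013213  104.74910467]
```

View pics/t2.png

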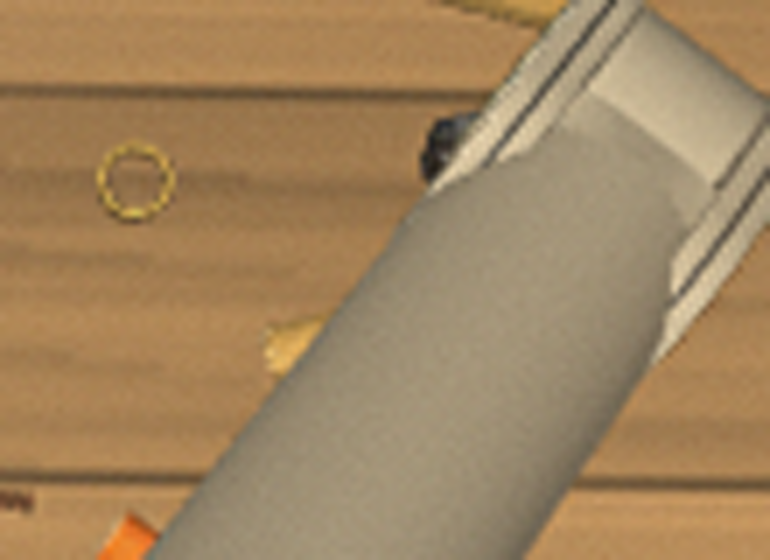

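View pics/s2.png

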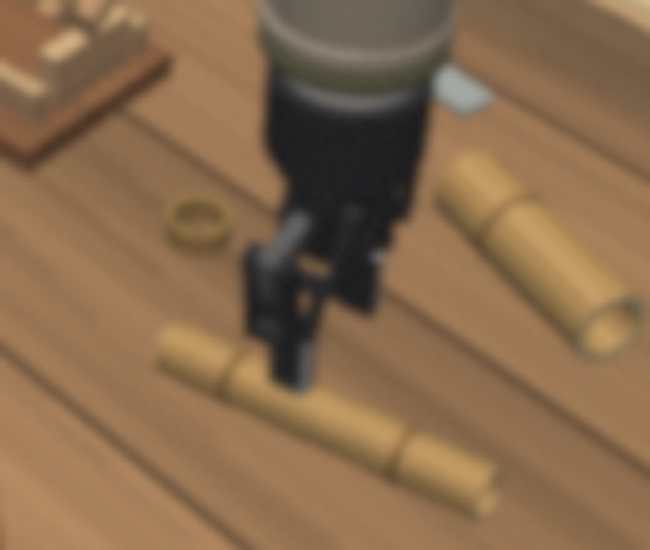

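The gripper straddles the tube near its middle (tube at 330,420 in the side crop). I'll lower it and grip.

apply_moves:
  motion:
    - [0,-0.011,-0.1,0]
    - [0,-0.011,-0.15,0]
    - [0,-0.011,-0.18,0]
    - [0,-0.011,-0.2,0]
    - [0,-0.011,-0.2,0]
    - [0,-0.011,-0.2,0]
    - [0,-0.011,-0.2,0]

```text
clock: 3.97
tool_pos: [0.4752, -0.2593, 0.0077]
orientation: [179.9, -0.0, 104.7]
ft_force: [-0.7, -0.2, 1.2]
width: 0.0604
```

apply_moves:
  motion:
    - [0,0,0,0]
    - [0,0,0,0]
    - [0,0,0,0]
    - [0,0,0,0]
    - [0,0,0,0]
    - [0,0,0,0]
    - [0,0,0,0]
    - [0,0,0,0]
  hand: 22
  squeeze: 25

```text
clock: 4.63
tool_pos: [0.4755, -0.2595, 0.0082]
orientation: [179.9, -0.0, 104.7]
ft_force: [-0.8, 0.6, 6.1]
width: 0.0273
```

apply_moves:
  motion:
    - [0,0,0.04,0]
    - [0,0,0.1,0]
    - [0,0,0.2,0]
    - [0,0,0.32,0]
    - [0,0,0.44,0]
    - [0,0,0.56,0]
    - [0.02,0.06,0.64,0]
    - [0.05,0.14,0.68,-0.01]
    - [0.08,0.24,0.68,-0.02]
    - [0.11,0.36,0.68,-0.03]
    - [0.14,0.48,0.68,-0.04]
    - [0.17,0.6,0.68,-0.05]
    - [0.2,0.7,0.68,-0.06]
    - [0.22,0.78,0.68,-0.07]
    - [0.24,0.82,0.68,-0.08]
    - [0.24,0.84,0.68,-0.08]
    - [0.24,0.84,0.68,-0.08]
    - [0.24,0.84,0.68,-0.08]

```text
clock: 6.13
tool_pos: [0.5352, -0.0504, 0.1784]
orientation: [179.9, -0.0, 97.5]
ft_force: [0.8, -1.1, 0.3]
width: 0.0273
```

Run:
```python
from h import *
s=ctrl.read_state(); print(s['clock'],s['tool_pos'],s['orientation'],s['width'])
shot('top','top3');shot('side','side3')
crop('side3',220,80,160,120,5,'s3');crop('top3',230,130,130,100,6,'t3')
```

```text
6.1333 [ 0.53515243 -0.05038128  0.17839934] [ 1.79908919e+02 -7.23083781e-03  9.74854485e+01] 0.027265320134605045
```

View pics/s3.png

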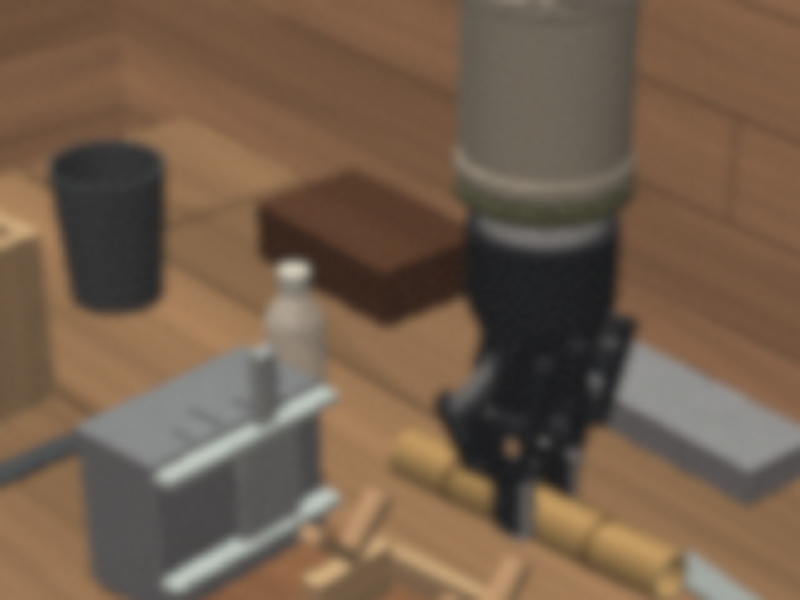

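View pics/t3.png

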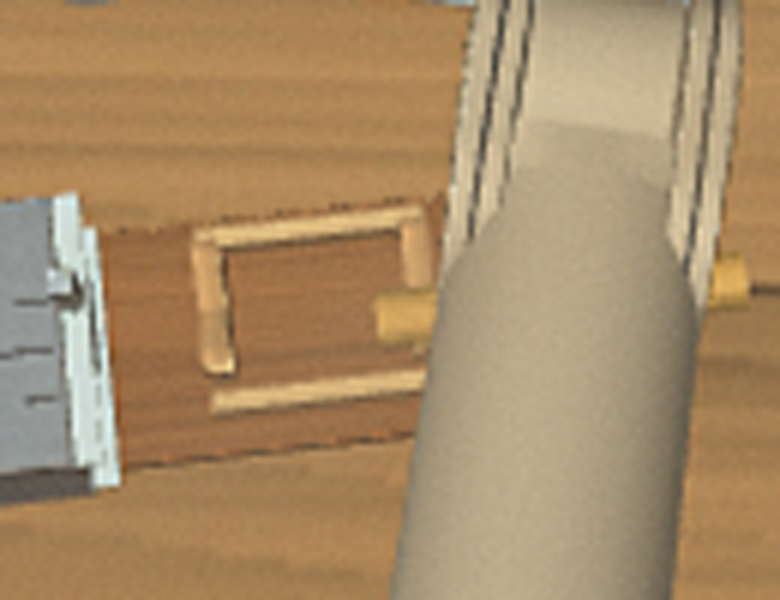

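Run:
```python
from h import *
P=lambda x,y:(230+(x+.5)/6-.5,130+(y+.5)/6-.5)
S=lambda x,y:(220+(x+.5)/5-.5,80+(y+.5)/5-.5)
for z in(.184,):
  a=onz('top3',*P(377,318),z);b=onz('top3',*P(749,280),z);print(a,b,(a+b)/2,np.linalg.norm(a-b),np.degrees(np.arctan2(b[0]-a[0],a[1]-b[1])))
print(tri(ray('top3',*P(377,318)),ray('side3',*S(400,450))),tri(ray('top3',*P(749,280)),ray('side3',*S(673,575))))
```

```text
[0.52262461 0.04170754 0.184     ] [ 0.54401075 -0.14010299  0.184     ] [ 0.53331768 -0.04919772  0.184     ] 0.18306401635458527 6.708798162609271
(array([0.52233703, 0.04154649, 0.18614143]), np.float64(0.0003399357101466312)) (array([ 0.54470061, -0.14090381,  0.18790202]), np.float64(0.0037949728781537825))
```

apply_moves:
  motion:
    - [0.01,0.06,0,-0.003]
    - [0.03,0.16,0,-0.003]
    - [0.05,0.28,0,-0.003]
    - [0.07,0.39,0,-0.003]
    - [0.08,0.46,0,-0.003]
    - [0.088,0.506,0,-0.003]
    - [0.088,0.506,-0.05,-0.003]
    - [0.088,0.506,-0.12,-0.003]
    - [0.088,0.506,-0.2,-0.003]
    - [0.088,0.506,-0.25,-0.003]
    - [0.088,0.506,-0.27,-0.003]
    - [0.088,0.506,-0.27,-0.003]
    - [0.088,0.506,-0.27,-0.003]

```text
clock: 7.32
tool_pos: [0.5574, 0.0748, 0.1112]
orientation: [179.9, 0.0, 97.1]
ft_force: [0.3, 0.8, -1.0]
width: 0.0272
```

Run:
```python
from h import *
s=ctrl.read_state(); print(s['clock'],s['tool_pos'],s['orientation'],s['width'],s['ft_force'])
shot('top','top4');shot('side','side4')
crop('side4',230,110,130,110,6,'s4');crop('top4',200,140,130,90,6,'t4')
```

```text
7.3167 [0.55738445 0.07479221 0.11120615] [1.79889257e+02 3.27669316e-03 9.70772342e+01] 0.02720878513592573 [ 0.31938527  0.83032076 -0.9572921 ]
```

View pics/s4.png

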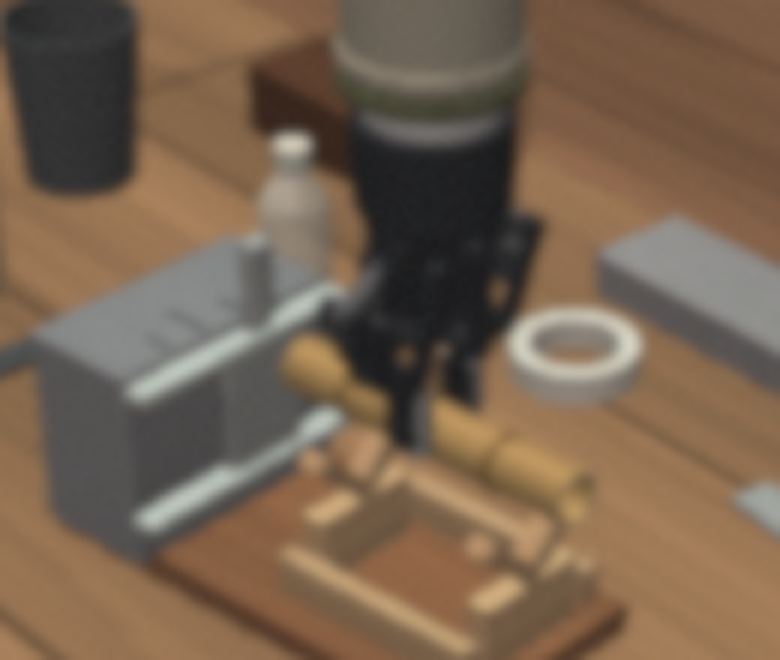

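View pics/t4.png

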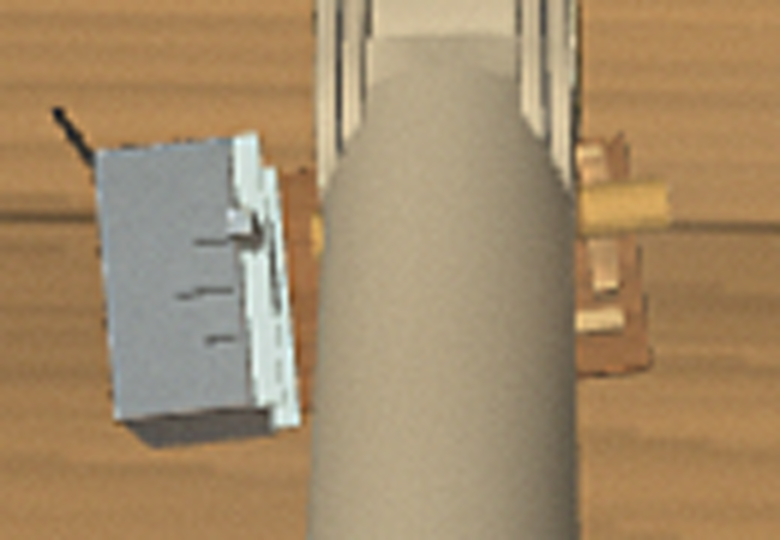

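Run:
```python
from h import *
P=lambda x,y:(200+(x+.5)/6-.5,140+(y+.5)/6-.5)
a=onz('top4',*P(313,236),.117);b=onz('top4',*P(669,204),.117);print(a,b,(a+b)/2,np.linalg.norm(a-b),np.degrees(np.arctan2(b[0]-a[0],a[1]-b[1])))
```

```text
[0.54594287 0.16858727 0.117     ] [ 0.5651505  -0.01317916  0.117     ] [0.55554668 0.07770405 0.117     ] 0.18277847141794382 6.032176413200199
```

apply_moves:
  motion:
    - [0,0,-0.02,0]
    - [0,0,-0.05,0]
    - [0,0,-0.08,0]
    - [0,0,-0.1,0]
    - [0,0,-0.11,0]
    - [0,0,-0.115,0]
    - [0,0,-0.115,0]
    - [0,0,-0.115,0]

```text
clock: 8.08
tool_pos: [0.558, 0.0753, 0.0832]
orientation: [179.8, -0.0, 97.1]
ft_force: [-0.2, -1.1, -0.5]
width: 0.0271
```

apply_moves:
  motion:
    - [0,0,-0.004,0]
    - [0,0,-0.008,0]
    - [0,0,-0.01,0]
    - [0,0,-0.012,0]
    - [0,0,-0.012,0]

```text
clock: 8.5
tool_pos: [0.5583, 0.0754, 0.0805]
orientation: [179.8, -0.0, 97.1]
ft_force: [1.8, 0.2, 1.7]
width: 0.0275
```

apply_moves:
  motion:
    - [0,0,-0.003,0]
    - [0,0,-0.006,0]
    - [0,0,-0.008,0]
    - [0,0,-0.008,0]

```text
clock: 8.83
tool_pos: [0.5594, 0.0756, 0.0794]
orientation: [179.6, -0.0, 97.1]
ft_force: [1.8, -0.1, 5.8]
width: 0.027
```

apply_moves:
  motion:
    - [0,0,0,0]
    - [0,0,0,0]
    - [0,0,0,0]
    - [0,0,0,0]
  hand: 34

```text
clock: 9.17
tool_pos: [0.559, 0.0755, 0.0791]
orientation: [179.7, -0.0, 97.1]
ft_force: [-0.1, -0.2, 0.1]
width: 0.0339
```

apply_moves:
  motion:
    - [0,0,0,0]
    - [0,0,0,0]
    - [0,0,0,0]
    - [0,0,0,0]
  hand: 50

```text
clock: 9.5
tool_pos: [0.559, 0.0755, 0.079]
orientation: [179.7, -0.0, 97.1]
ft_force: [-0.7, 0.6, -0.1]
width: 0.0503
```

Run:
```python
from h import *
s=ctrl.read_state(); print(s['clock'],s['tool_pos'],s['orientation'],s['width'],s['ft_force'])
shot('side','side5')
crop('side5',230,110,130,110,6,'s5')
```

```text
9.5 [0.55900073 0.07547253 0.07900675] [ 1.79672570e+02 -3.66969878e-02  9.71176326e+01] 0.05029529431960516 [-0.66017684  0.55474039 -0.10397139]
```

View pics/s5.png

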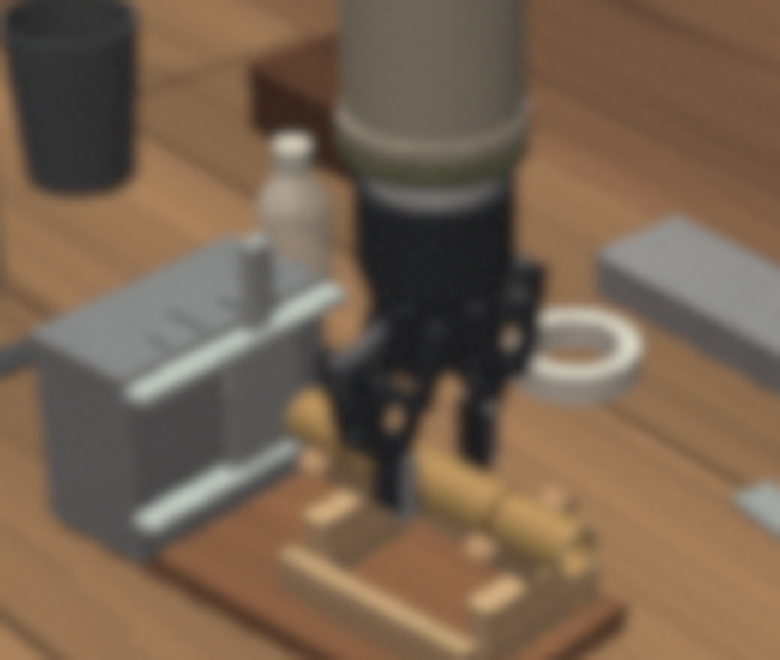

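apply_moves:
  motion:
    - [0,0,0.04,0]
    - [0,0,0.12,0]
    - [0,0,0.24,0]
    - [0,0,0.4,0]
    - [0,0,0.55,0]
    - [0,0,0.7,0]
    - [0,0,0.76,0]
    - [0,0,0.76,0]

```text
clock: 10.22
tool_pos: [0.5608, 0.0754, 0.2742]
orientation: [179.3, -0.1, 97.1]
ft_force: [0.5, -0.2, 0.2]
width: 0.0499
```

apply_moves:
  motion:
    - [-0.1,0.9,0,0]
    - [-0.1,0.9,0,0]
    - [-0.1,0.9,0,0]
    - [-0.1,0.9,0,0]
    - [-0.1,0.9,0,0]
    - [-0.1,0.9,0,0]
    - [-0.1,0.9,0,0]
    - [-0.1,0.9,0,0]

```text
clock: 10.88
tool_pos: [0.5352, 0.3011, 0.2734]
orientation: [179.3, -0.1, 97.2]
ft_force: [0.8, -0.3, -0.3]
width: 0.0498
```

Run:
```python
from h import *
s=ctrl.read_state(); print(s['clock'],s['tool_pos'],s['orientation'],s['width'],s['ft_force'])
shot('side','side6');shot('top','top6')
crop('side6',230,110,130,110,6,'s6');crop('top6',200,140,130,90,6,'t6')
```

```text
10.8833 [0.53515873 0.30109711 0.27341105] [ 1.79322779e+02 -6.11950217e-02  9.72049349e+01] 0.04984599839117575 [ 0.77960019 -0.32382102 -0.29356542]
```

View pics/s6.png

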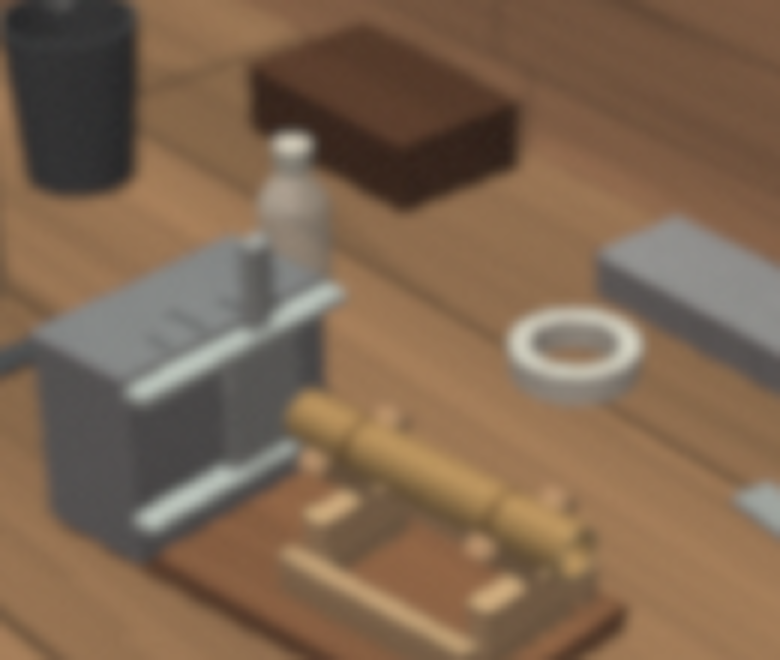

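View pics/t6.png

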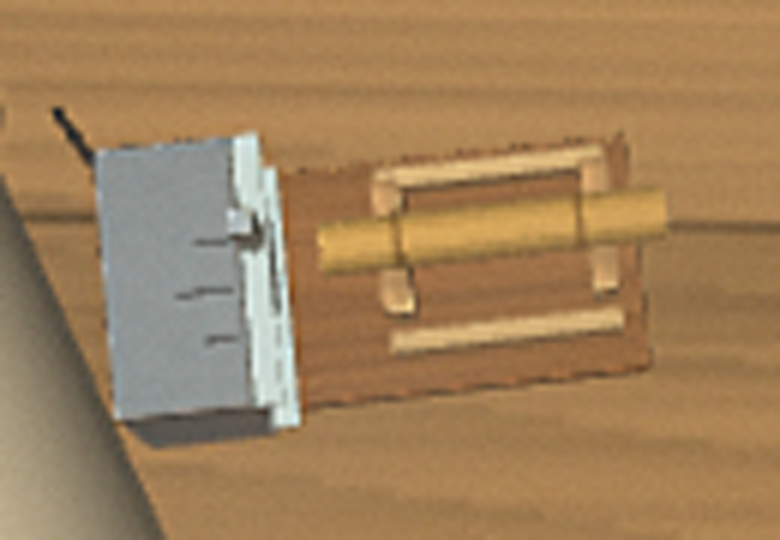

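Run:
```python
from h import *
P=lambda x,y:(200+(x+.5)/6-.5,140+(y+.5)/6-.5)
a=onz('top6',*P(319,249),.085);b=onz('top6',*P(667,210),.085);print(a,b,(a+b)/2,np.linalg.norm(a-b),np.degrees(np.arctan2(b[0]-a[0],a[1]-b[1])))
y=np.radians(7.1);ey=np.array([-np.sin(y),np.cos(y)]); print('along',((a+b)/2-[.5558,.0777,0])[:2]@ey)
print('tabtop',onz('top6',*P(240,221),.175))
```

```text
[0.54571663 0.16901673 0.085     ] [ 0.56900429 -0.01243986  0.085     ] [0.55736046 0.07828843 0.085     ] 0.18294482665563486 7.313214112594557
along 0.0003910463146177504
tabtop [0.54090607 0.19769739 0.175     ]
```

apply_moves:
  motion:
    - [0.031,-0.414,0,0]
    - [0.031,-0.414,0,0]
    - [0.031,-0.414,0,0]
    - [0.031,-0.414,0,0]
    - [0.031,-0.414,-0.1,0]
    - [0.031,-0.414,-0.2,0]
    - [0.031,-0.414,-0.3,0]
    - [0.031,-0.414,-0.3,0]
    - [0.031,-0.414,-0.3,0]

```text
clock: 11.73
tool_pos: [0.5435, 0.1939, 0.1988]
orientation: [179.4, -0.0, 96.9]
ft_force: [0.5, 0.4, 1.5]
width: 0.05
```

Run:
```python
from h import *
s=ctrl.read_state(); print(s['clock'],s['tool_pos'],s['orientation'],s['width'],s['ft_force'])
shot('side','side7')
crop('side7',230,90,110,100,6,'s7')
```

```text
11.7333 [0.54354353 0.19393107 0.19881738] [ 1.79375230e+02 -2.96673655e-02  9.68840703e+01] 0.04998607557830237 [0.53751447 0.40415133 1.49380496]
```

View pics/s7.png

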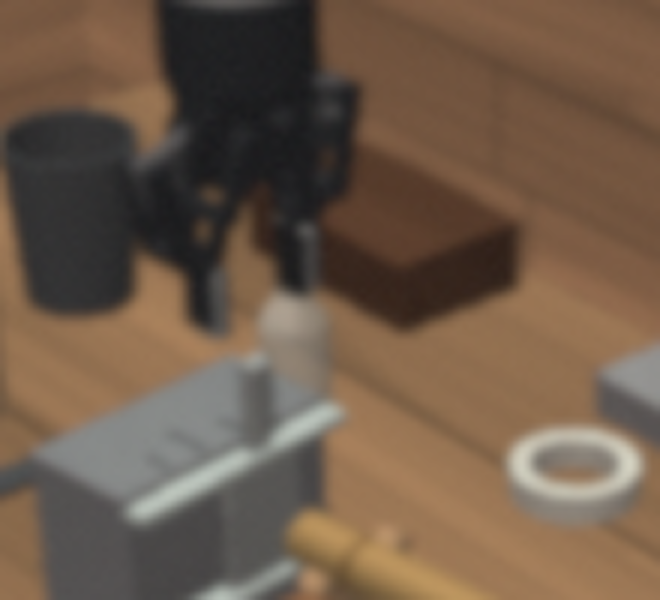

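apply_moves:
  motion:
    - [0,0.014,-0.06,0.003]
    - [0,0.014,-0.12,0.003]
    - [0,0.014,-0.18,0.003]
    - [0,0.014,-0.22,0.003]
    - [0,0.014,-0.232,0.003]
    - [0,0.014,-0.232,0.003]
    - [0,0.014,-0.232,0.003]

```text
clock: 12.37
tool_pos: [0.545, 0.198, 0.1434]
orientation: [179.2, -0.1, 97.2]
ft_force: [-0.5, -0.3, -0.1]
width: 0.0495
```

apply_moves:
  motion:
    - [0,0,0,0]
    - [0,0,0,0]
    - [0,0,0,0]
    - [0,0,0,0]
    - [0,0,0,0]
    - [0,0,0,0]
    - [0,0,0,0]
  hand: 8
  squeeze: 50

```text
clock: 12.95
tool_pos: [0.5443, 0.198, 0.1443]
orientation: [179.3, -0.1, 97.2]
ft_force: [-7.1, -0.4, 11.3]
width: 0.0135
```

apply_moves:
  motion:
    - [-0.01,-0.001,0,0]
    - [-0.025,-0.003,0,0]
    - [-0.045,-0.006,0,0]
    - [-0.065,-0.008,0,0]
    - [-0.085,-0.01,0,0]
    - [-0.095,-0.012,0,0]
    - [-0.099,-0.012,0,0]
    - [-0.099,-0.012,0,0]
    - [-0.099,-0.012,0,0]
    - [-0.099,-0.012,0,0]
    - [-0.099,-0.012,0,0]

```text
clock: 13.87
tool_pos: [0.5203, 0.1949, 0.1444]
orientation: [179.1, -0.1, 97.1]
ft_force: [7.9, 0.8, -4.6]
width: 0.0129
```

Run:
```python
from h import *
s=ctrl.read_state(); print(s['clock'],s['tool_pos'],s['orientation'],s['width'],s['ft_force'])
shot('side','side8');shot('top','top8')
crop('side8',230,100,110,100,6,'s8');crop('top8',200,140,130,90,6,'t8')
```

```text
13.8667 [0.52027499 0.19494984 0.14439762] [ 1.79134666e+02 -1.40288065e-01  9.71478530e+01] 0.012873561559688985 [ 7.88450021  0.83321399 -4.57426308]
```

View pics/s8.png

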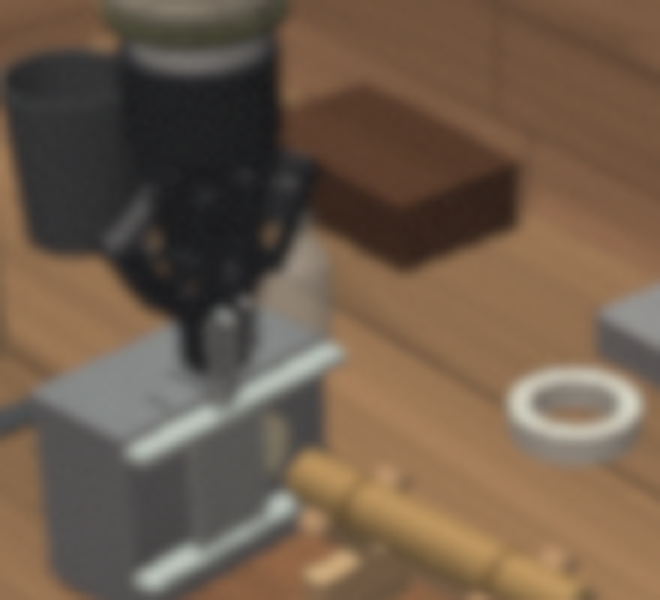

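View pics/t8.png

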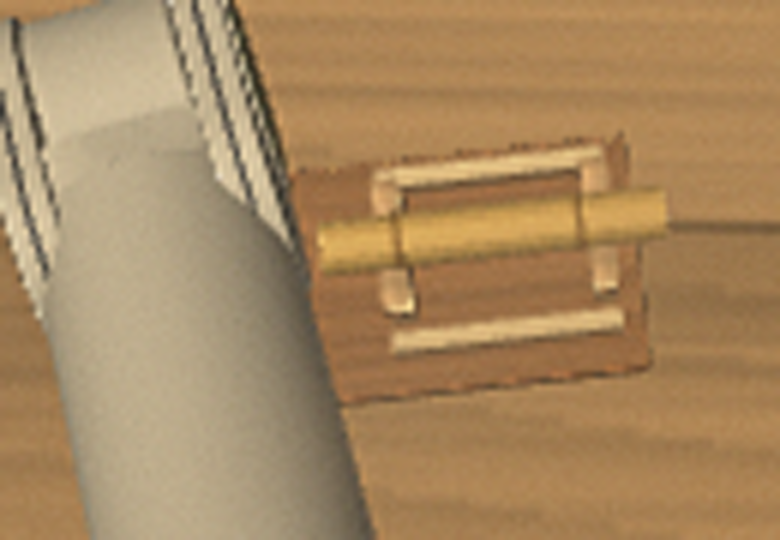

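Run:
```python
from h import *
y=np.radians(7.1);ex=np.array([np.cos(y),np.sin(y),0]);ey=np.array([-np.sin(y),np.cos(y),0])
c=np.array([.5575,.0778,.085])
for k in(0,.025): print(k,proj('side6',c+.121*ey-k*ex+[0,0,.085]),proj('side6',c+.118*ey-(k+.03)*ex))
for t in('side6','side8'): crop(t,240,140,62,62,12,'e_'+t)
a=np.hstack([cv2.resize(cv2.imread(f'pics/e_{t}.png'),(400,400)) for t in('side6','side8')]);cv2.imwrite('pics/e.png',a)
```

```text
0 [270.87561192 151.22026813] [265.6681681  179.90885615]
0.025 [264.72402515 154.28581767] [259.58490996 183.2295293 ]
```

View pics/e.png

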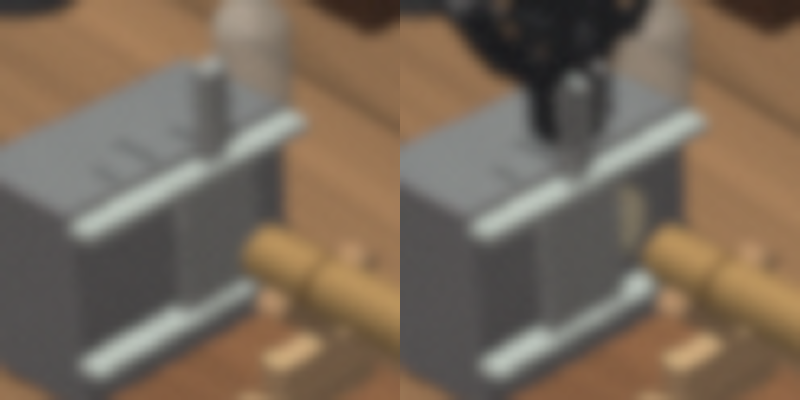

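Run:
```python
from h import *
g={t:cv2.cvtColor(load(t)[0],cv2.COLOR_RGB2GRAY).astype(float) for t in('side0','side5','side6','side7','side8')}
def edge(t,r0,r1,c0,c1):
    r=[]
    for v in range(r0,r1):
        d=np.clip(np.gradient(g[t][v,c0:c1]),0,None)**2; r.append((d*np.arange(c0,c1)).sum()/d.sum())
    return np.array(r).round(2)
for t in('side0','side6','side7'): print(t,edge(t,176,184,262,273).mean(),edge(t,176,184,262,273))
print('side8',edge('side8',179,187,256,267).mean(),edge('side8',179,187,256,267))
# tab top: bright pixels centroid ; tab/rail foot: gap in bright rail
```

```text
side0 266.64250000000004 [266.66 266.55 266.74 266.71 266.71 266.58 266.4  266.79]
side6 266.79875000000004 [266.66 266.63 266.83 266.8  266.73 266.85 267.   266.89]
side7 266.67625 [266.3  266.69 266.68 266.65 266.71 266.81 266.69 266.88]
side8 260.73125 [260.3  260.49 260.82 260.67 260.84 260.94 260.8  260.99]
```

apply_moves:
  motion:
    - [-0.005,-0.001,0,0]
    - [-0.005,-0.001,0,0]
    - [-0.005,-0.001,0,0]
    - [-0.005,-0.001,0,0]
    - [-0.005,-0.001,0,0]
    - [-0.005,-0.001,0,0]
    - [-0.005,-0.001,0,0]
    - [-0.005,-0.001,0,0]

```text
clock: 14.63
tool_pos: [0.5196, 0.1948, 0.1444]
orientation: [179.0, -0.1, 97.1]
ft_force: [6.0, 2.3, -5.7]
width: 0.0129
```

Run:
```python
from h import *
F=[]
for i in range(6):
    shot('side',f'side9{i}'); s=ctrl.read_state(); F.append(np.r_[s['tool_pos'],s['ft_force'],s['width']])
    
print(s['clock'],np.mean(F,0).round(4),np.std(F,0).round(4))
R=[]
for i in range(6):
    g=cv2.cvtColor(load(f'side9{i}')[0],cv2.COLOR_RGB2GRAY).astype(float)
    for v in range(179,187):
        d=np.clip(np.gradient(g[v,256:267]),0,None)**2; R.append((d*np.arange(256,267)).sum()/d.sum())
print(np.mean(R),(266.70-np.mean(R))/6.08*25)
```

```text
14.9333 [ 0.5196  0.1948  0.1444  7.6528  1.82   -5.7016  0.0131] [0.000e+00 0.000e+00 0.000e+00 4.424e-01 6.138e-01 4.866e-01 1.000e-04]
260.54312265065164 25.316107521991565
```

Run:
```python
from h import *
shot('top','topF'); print(ctrl.finish_job())
```

```text
the job is handed in; nothing more can be done
None
```

View pics/topF.png

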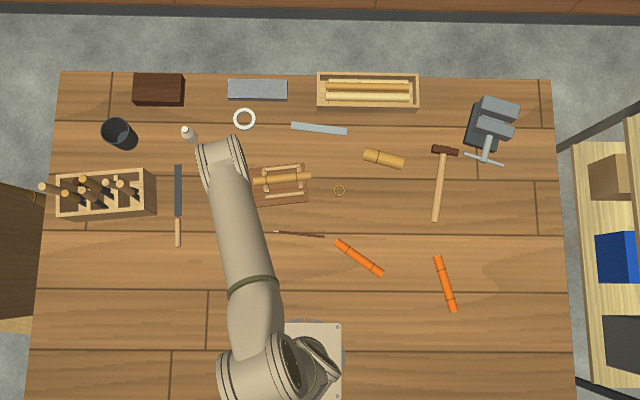

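The tube is seated and released in the cradle, and I handed the job in at about 15 s with the gripper still holding the shutter tab at about half travel.

- **Tube:** I gripped it at 25 N, set it down with about 6 N of contact and let go. The top view after release put it about 0.4 mm off centre along the notches. Its direction was within about 0.2° of the notch direction, with its bore towards the lamp.
- **Shutter:** My last checks of the travel disagreed slightly. The arm's position gave 24.9 mm, the plate edge in the side view 25.3 mm, and the spring force (7.8 N) about 24 mm, against 25 mm for half open.
- **Other things:** In the last top view (tube at about pixel 282,178) nothing else on the bench looks moved.
- **Calibration:** The two cameras' sight lines missed each other by up to about 6 mm in places. The placing did not depend on that, because the tube and cradle were both measured with the top camera.

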